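# Seat the board carrier and press the sunken start key

## Task

Start a test of the repaired circuit board: push the board carrier along the jig's channel until it is fully home against the stop block at the far end, and leave it there. Then reach the fingertips down into the oblong well of the start box, press the sunken key all the way down, keep it down for a good second, and let it come up again. Only push and press: lift nothing, leave the key in the round well alone, and leave the other things on the bench where they stand.

Things in the scene. Friction and masses are not known exactly. Their poses are not given: they have to be found in the camera images.
- jig: test jig fixed to the bench: aluminium base 240 mm (x) by 110 mm (y), 8 mm thick, with a steel rail along each long side (tops 22 mm above the bench) leaving a channel 74 mm wide, open at the -x end (robot's side), closed at the +x end by a grey stop block. Origin: centre of the underside; x along the channel towards the stop; z up
- jig_stop (a point): middle of the stop block's near face, at the channel floor (x = 90 mm in the jig's frame, 8 mm above the bench); the block is 30 mm thick, its top 40 mm above the bench, brass pins to 50 mm
- carrier: loose black carrier, 90 mm (x) by 70 mm (y), 14 mm thick, 0.2 to 0.4 kg, in the channel, its x along the jig's x. Origin: centre of its underside. On it a cream circuit board, parts up to 30 mm above the underside, and a tab along its near edge. Starts 45 to 75 mm short of the stop, slides with 1 to 5 N, stays where left; fully home its origin is at x = 45 mm in the jig's frame, front edge on the stop
- carrier_push (a point): point on the carrier's near face, mid-width, 15 mm above its underside (x = -45 mm in its frame). Here stands an upright tab 44 mm wide (y), 6 mm thick, top 38 mm above the underside, its near face flush with the carrier's edge
- start_box: the start box: grey box fixed to the bench, with the OBLONG well, 90 mm (x) by 115 mm (y), 60 mm high. Origin: centre of its underside, z up. In the middle of its top a straight-walled well, 38 mm in the box's x, 60 mm in its y, 45 mm deep; in its centre a white oblong key, 22 mm (x) by 40 mm (y), flat top 34 mm above the bench (26 mm below the box's top), 28 mm when fully pressed
- start_key_top (a point): centre of the top face of the sunken key in the start box's oblong well (moves with the key)
- start_key (a joint): travel of the start key in m: 0 up, 0.006 fully down. A spring returns it; it begins to move at about 1.5 N and is fully down at about 5 N
- clear_box: the clear box, to be left alone: grey box fixed to the bench, with the ROUND well, 90 mm (x) by 115 mm (y), 60 mm high. Origin: centre of its underside, z up. In the middle of its top a straight-walled well, 50 mm in diameter, 45 mm deep; in its centre a white round key, 28 mm in diameter, flat top 34 mm above the bench (26 mm below the box's top), 28 mm when fully pressed. The two boxes may swap places
- clear_key (a joint): travel of the clear key in m: 0 up, 0.006 fully down; must stay up
- flux_tin: bystander: open round steel flux tin, 60 mm in diameter, 20 mm high; origin: centre of the underside
- spool: bystander: spool of solder standing upright, 44 mm in diameter, 40 mm high; origin: centre of the underside
- screwdriver: bystander: screwdriver with a grey handle, 170 mm long, lying beyond the boxes
- tin_lid: bystander: round brass-coloured tin lid, rim up, 68 mm in diameter, 10 mm high; origin: centre of the underside
- jar: bystander: small closed jar, 44 mm in diameter, 55 mm high; origin: centre of the underside
- brush: bystander: small brush, 150 mm long, lying near the robot
- meter: bystander: black hand-held multimeter lying on its back, 150 by 75 by 35 mm; origin: centre of the underside
There are look-alikes about, which are no part of the job. What is shaped like the carrier but green or orange is not meant.

How it is judged:
By the outcome, as a careful person would: the job done as asked, in the order asked, and still so for the second after the job is handed in, with the robot touching nothing.
It also fails if it takes over 48 s, if anything falls off the work surface, if the arm or the gripper's body presses on something with over 40 N, if the wrist force passes 120 N, or if a joint passes its speed limit or range.

## Robot

A 6-joint arm with a two-finger parallel gripper is mounted at the origin on the work surface. World frame = base frame: x ahead of the robot, y to its left, z up, the work surface at z = 0. Lengths are in mm, angles in rad, forces in N, time in s.
With the tool pointing down it reaches from about 350 to 875 mm from the base axis. Payload 4.2 kg.
Tool frame: the origin (TCP) lies between the finger pads; the fingertips stand 17 mm ahead of it and the grasp point (between the pads) lies 2 mm behind it (nose_length is the distance from the TCP to the fingertips, in mm); z points along the fingers, y is the direction in which the jaws open and shut (so a half turn about z gives the same grasp; the last joint's range is limited). The gripper opens to 85 mm and grips with 20 to 120 N. Pads are 22 mm wide; open, the fingers measure 114 mm over their backs; the gripper's body (76 mm by 85 mm) begins 54 mm behind the grasp point. The pads swing forward as they close: fully open they stand 13 mm farther back than shut.
Start: joints at [0.259, 0.385, 0.008, 0, -1.194, -0.259], TCP at [624.979, 0.025, 248.312] pointing down, gripper open.
Joint ranges: [-3.14, 3.14], [-1.21, 2.06], [-1.07, 1.41], [-3.16, 2.05], [-2.99, -0.16], [-3.1, 3.1]. Speed limits (rad/s): [2.79, 2.79, 3.14, 3.14, 3.14, 3.14].

## Interface

Orientations are given as a unit quaternion [x, y, z, w].
In Python, from bench import * gives the robot as it stands.
- The arm moves only by the tool jog_arm, never from a script. Its argument "increments" is a list of rows, each a list of 4 numbers: the shift along the tool's x, y, z in m, then the turn about the tool's z in degrees. A call has 1 to 10 rows; each row is the pose to reach, as a shift and turn from the pose measured when the call began, along the tool's axes at that moment; what a row does not reach only later rows make up. A row lasts 1/8 s, in which the tool goes at most 62.5 mm and 10.7 degrees, less where a joint would pass 70% of its speed; a pose out of reach is approached as far as the arm can. A call with a gripper value outside its range is refused whole. "hand" is the gripper's target within -1 to 1 (fully open at 1, half-way at 0, shut at -1), set as the call begins (left out, the last holds). The fingers move at their own pace and stop on an object; the grip force is fixed at half the most. Time passes only in rows, so rows that repeat a pose let the fingers close. It gives the time, the measured TCP pose, the force and the opening at its end, in the units of the state.
- read_state(): the state, without advancing time (a new reading comes with each control period).
- get_image(name): name is "scene" or "side" or "wrist"; returns the picture (384x512x3 uint8, red, green, blue); there is no depth.
- calibration(name): a dict with "fx", "fy", "cx", "cy" (pixels), "position" and "rotation" of the camera in the world; the wrist camera has in their place "hand_eye" (4x4, takes a point from camera to tool coordinates, whose origin is the TCP and whose axes are the flange's). Camera axes: x right, y up, looking along -z (the intrinsics and any distortion apply to the point x, -y, -z); pixel columns grow to the right and rows downward; lengths in mm; the calibration is good to about 2 mm. A picture is of the moment at which its call begins: read the wrist's pose just before it. calibration takes no time and is no camera call.
- job_done(): hands the job in, once; it reports no verdict.
The state is a dict: "clock": time; "joints": joint angles; "joint_vel": joint speeds; "joint_efforts": joint torques, N m; "position": TCP position; "ee_rot": TCP orientation; "contact_force": force on the tool from outside, world axes, zero at the start; "wrist_torque": the same for the moment, N m; "gripper_width": finger opening in mm.
Only numpy, scipy, OpenCV 4.12 (cv2) and the standard library are available. Lean on these libraries where they do the work, as an engineer would, in place of code of your own. Each camera call takes 0.05 s, during which the arm holds its last target.

## Working session

There is one attempt and no reset: what is moved stays moved. The work goes in short steps, Python scripts to look and compute and a tool call to move; the robot and the scene stay as the last step left them, time stands still between calls to the robot, and variables do not carry over. Pictures are saved under pics/ and viewed, and the job is handed in when it is done.

Besides the shell and the picture viewer there is one more tool, called after "Call:" as name([rows], argument=value, ...), one row to a line, values as JSON. jog_arm: Moves the arm, as the interface text tells. Its arguments: {"type":"object","properties":{"increments":{"type":"array"},"hand":{"type":"number"}},"required":["increments"]}

```bash
ls; mkdir -p pics; python3 - <<'E'
from bench import *
import cv2
s=read_state();print(s)
for n in ["scene","side","wrist"]:
    im=get_image(n);cv2.imwrite(f"pics/{n}0.png",im[:,:,::-1]);print(n,calibration(n))
E
```

```text
pics
{'clock': 0.0, 'joints': array([ 2.58566336e-01,  3.85566455e-01,  6.60180057e-03, -5.26389629e-04,
       -1.19400841e+00, -2.58595670e-01]), 'joint_vel': array([ 0.00034459,  0.00055008, -0.00083451,  0.00079855, -0.00030495,
        0.00249222]), 'joint_efforts': array([-9.55001960e-04, -3.92286408e+01,  1.88399577e+01,  4.18616563e+00,
       -4.72148502e-03,  8.27910434e-07]), 'position': array([6.24437373e+02, 2.90656626e-03, 2.47202111e+02]), 'ee_rot': array([-0.7070273 ,  0.70718537,  0.00075867, -0.00081781]), 'contact_force': array([ 0.21371635,  0.5897765 , -0.04233825]), 'wrist_torque': array([ 0.00987891, -0.02595689, -0.02499451]), 'gripper_width': 85.71858099959894}
scene {'fx': 390.9866579233304, 'fy': 390.9866579233304, 'cx': 262.81959633252427, 'cy': 190.39224824001926, 'position': array([1127.96423361, -239.84316138,  998.71010127]), 'rotation': array([0.24213367, 0.14409329, 0.50089195, 0.81836157])}
side {'fx': 396.5126184271148, 'fy': 396.5126184271148, 'cx': 261.95623662642384, 'cy': 194.81515616728635, 'position': array([ 71.98365614, 925.41116262, 665.43977731]), 'rotation': array([-0.12069762,  0.47278353,  0.84136736, -0.23239791])}
wrist {'fx': 315.3858107007798, 'fy': 315.3858107007798, 'cx': 252.5486361889785, 'cy': 186.5839750281617, 'hand_eye': array([[-4.26731367e-04,  9.55454755e-01,  2.95137305e-01,
         7.54858693e+01],
       [ 9.99999908e-01,  4.17962998e-04,  9.27927205e-05,
         1.34678377e-01],
       [-3.46972269e-05,  2.95137318e-01, -9.55454846e-01,
        -1.24319230e+02],
       [ 0.00000000e+00,  0.00000000e+00,  0.00000000e+00,
         1.00000000e+00]])}
```

View pics/scene0.png

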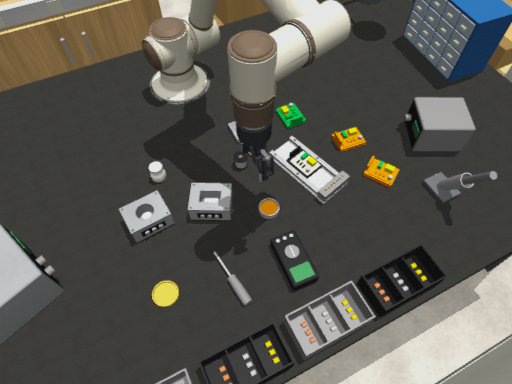

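View pics/side0.png

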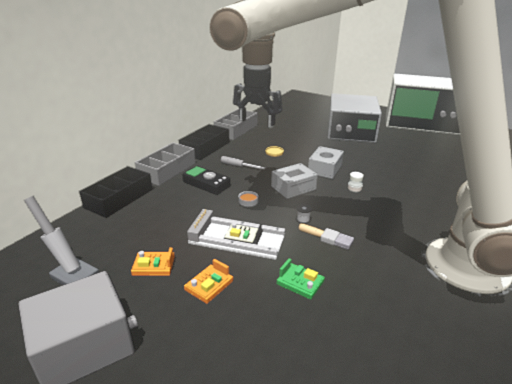

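View pics/wrist0.png

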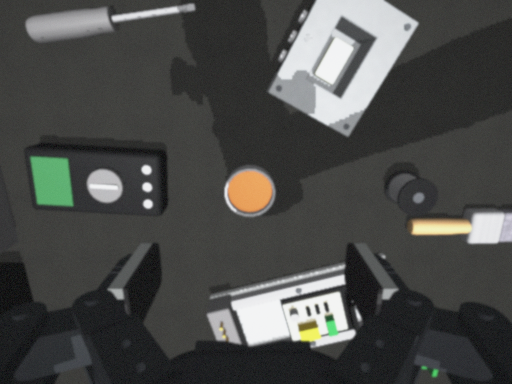

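```bash
cat > h.py <<'E'
import numpy as np, cv2
from scipy.spatial.transform import Rotation as R
from bench import *
def ray(name,u,v,s=None):
    c=calibration(name)
    d=np.array([(u-c['cx'])/c['fx'],-(v-c['cy'])/c['fy'],-1.0])
    if name=='wrist':
        H=np.array(c['hand_eye']);Q=R.from_quat(s['ee_rot']).as_matrix()
        return Q@H[:3,3]+s['position'],Q@H[:3,:3]@d
    return np.array(c['position']),R.from_quat(c['rotation']).as_matrix()@d
def onz(name,u,v,z,s=None):
    p,d=ray(name,u,v,s);return p+d*(z-p[2])/d[2]
E
python3 - <<'E'
import cv2
a=cv2.imread('pics/scene0.png')
cv2.imwrite('pics/sc_jig.png',cv2.resize(a[120:220,250:370],None,fx=6,fy=6,interpolation=2)[:600])
cv2.imwrite('pics/sc_box.png',cv2.resize(a[150:250,110:250],None,fx=5.5,fy=5.5,interpolation=2)[:600])
a=cv2.imread('pics/side0.png')
cv2.imwrite('pics/si_jig.png',cv2.resize(a[150:260,180:330],None,fx=5.3,fy=5.3,interpolation=2)[:600])
E
```

```text
(no output)
```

View pics/sc_jig.png

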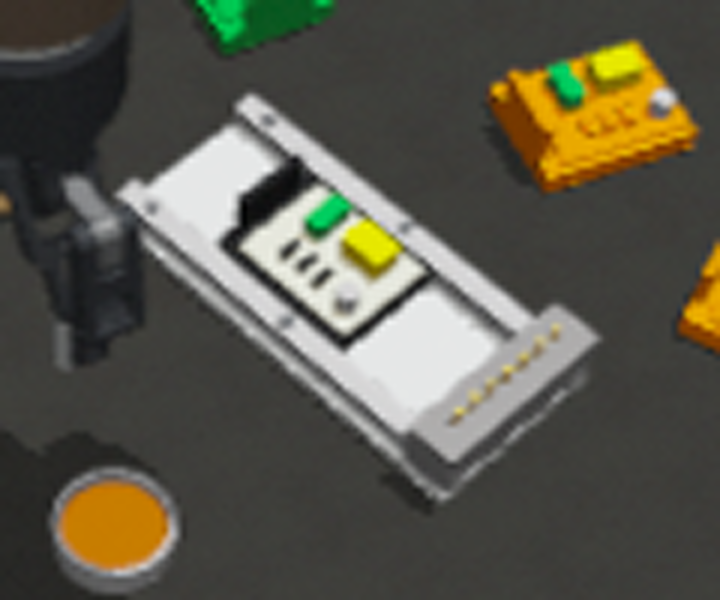

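View pics/sc_box.png

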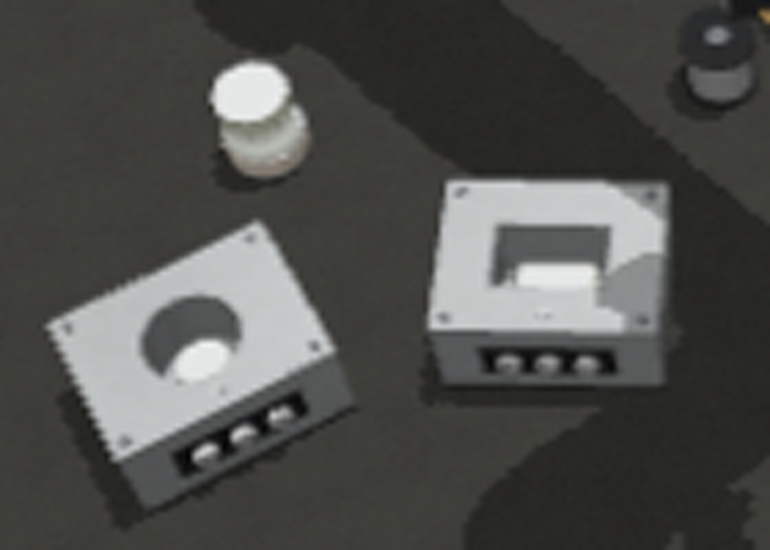

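View pics/si_jig.png

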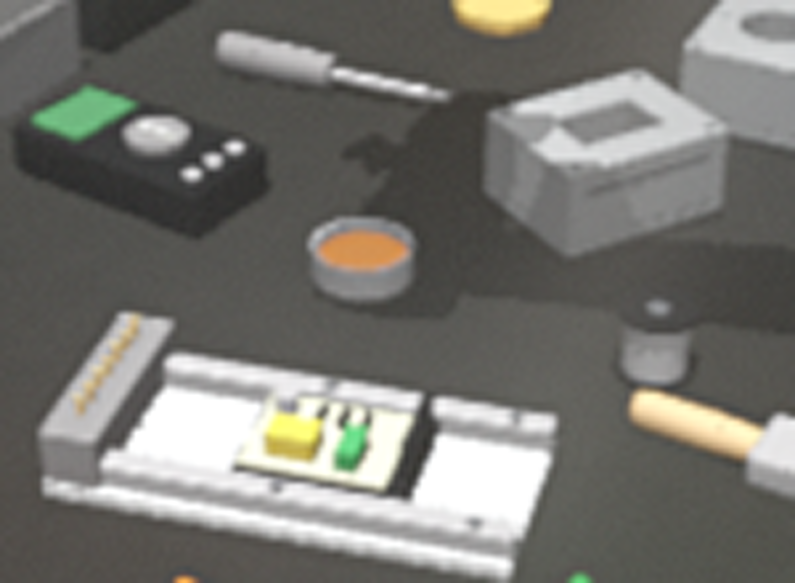

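```bash
python3 - <<'E'
from h import *
np.set_printoptions(precision=1,suppress=True)
def c(n,o,sc,pts,z):
    r=[]
    for x,y in pts:
        p=onz(n,o[0]+(x+.5)/sc-.5,o[1]+(y+.5)/sc-.5,z); r.append(p[:2]); print(n,(x,y),z,p[:2])
    return np.array(r)
a=c('scene',(250,120),6,[(152,208),(285,322),(267,121),(405,229)],22); print(a.mean(0),np.degrees(np.arctan2(*(a[1]-a[0]+a[3]-a[2])[::-1])))
a=c('scene',(250,120),6,[(555,305),(600,337),(450,461),(408,430)],40);print(a.mean(0))
c('scene',(250,120),6,[(245,190),(295,155)],8+38)
a=c('side',(180,150),5.3,[(333,385),(518,418),(277,487),(475,523)],22);print(a.mean(0),np.degrees(np.arctan2(*(a[0]-a[1]+a[2]-a[3])[::-1])))
a=c('scene',(110,150),5.5,[(447,182),(667,182),(663,332),(430,328)],60);print(a.mean(0),[np.degrees(np.arctan2(*(a[(i+1)%4]-a[i])[::-1])) for i in range(4)])
s=read_state();
s0=dict(position=np.array([624.4,0,247.2]),ee_rot=[-0.7070273 ,  0.70718537,  0.00075867, -0.00081781])
for q in [(418,22),(347,135),(270,92)]: print(onz('wrist',*q,60,s0))
print('jigcarrier near wrist', [onz('wrist',*q,22,s0) for q in [(298,291)]])
print('flux',onz('wrist',249,191,20,s0),'spool',onz('wrist',417,197,40,s0))
E
```

```text
scene (152, 208) 22 [469.1 148.7]
scene (285, 322) 22 [564.5 174.6]
scene (267, 121) 22 [444.8 232.2]
scene (405, 229) 22 [541.3 260.4]
[504.9 204. ] 15.731747507901137
scene (555, 305) 40 [627.3 293.4]
scene (600, 337) 40 [654.  302.6]
scene (450, 461) 40 [682. 197.]
scene (408, 430) 40 [657.7 188.2]
[655.2 245.3]
scene (245, 190) 46 [496.6 187.6]
scene (295, 155) 46 [488.2 222.2]
side (333, 385) 22 [564.  171.4]
side (518, 418) 22 [467.4 146. ]
side (277, 487) 22 [540.9 257.8]
side (475, 523) 22 [444.7 231.2]
[504.2 201.6] 15.11503798763403
scene (447, 182) 60 [ 476.5 -131.8]
scene (667, 182) 60 [528.8 -28.9]
scene (663, 332) 60 [610.4 -68.6]
scene (430, 328) 60 [ 555.2 -171.9]
[ 542.7 -100.3] [np.float64(63.08420056239158), np.float64(-25.912335087688973), np.float64(-118.08551009624928), np.float64(152.9854440712341)]
[ 476.3 -132.6   60. ]
[530.8 -32.3  60. ]
[607.3 -72.9  60. ]
jigcarrier near wrist [array([565.2, 173.8,  22. ])]
flux [628.   38.5  20. ] spool [440.8  39.3  40. ]
```

Candidates: black carrier between the rails at scene (302,158), the green look-alike at (290,115), orange ones at (348,139) and (381,171). The black one in the jig is the one meant. The oblong well is the box at scene (210,200) and the round well is the box at (147,215). The enlarged crops confirm both. Next I move over the channel's open end with the gripper shut.

Call:
jog_arm([
  [-0.02, 0.016, 0.01, 8],
  [-0.045, 0.038, 0.02, 17],
  [-0.07, 0.06, 0.03, 26],
  [-0.095, 0.08, 0.04, 35],
  [-0.12, 0.1, 0.05, 44],
  [-0.145, 0.12, 0.06, 53],
  [-0.17, 0.142, 0.065, 62],
  [-0.186, 0.156, 0.07, 70],
  [-0.192, 0.161, 0.07, 74.6],
  [-0.192, 0.161, 0.07, 74.6],
], hand=-1)

```text
clock: 1.4
position: [463.1, 192.4, 177.6]
ee_rot: [-0.135, 0.991, -0.0, -0.001]
contact_force: [0.4, 0.2, 0.4]
gripper_width: 0.0
```

```bash
python3 - <<'E'
from h import *
s=read_state();print(s['clock'],s['position'],R.from_quat(s['ee_rot']).as_matrix().round(3),s['contact_force'],s['gripper_width'],s['joints'])
im=get_image('wrist')[:,:,::-1];cv2.imwrite('pics/w1.png',cv2.resize(im,None,fx=1.5,fy=1.5))
E
```

```text
1.4 [463.10564206 192.36277395 177.60579626] [[-0.964 -0.267 -0.002]
 [-0.267  0.964 -0.   ]
 [ 0.002  0.    -1.   ]] [0.36842809 0.16579053 0.41829315] 0.01753940781649365 [ 7.17374214e-01  2.44057057e-01 -3.91178858e-01 -1.33651028e-03
 -9.37234295e-01 -2.01658675e+00]
```

View pics/w1.png

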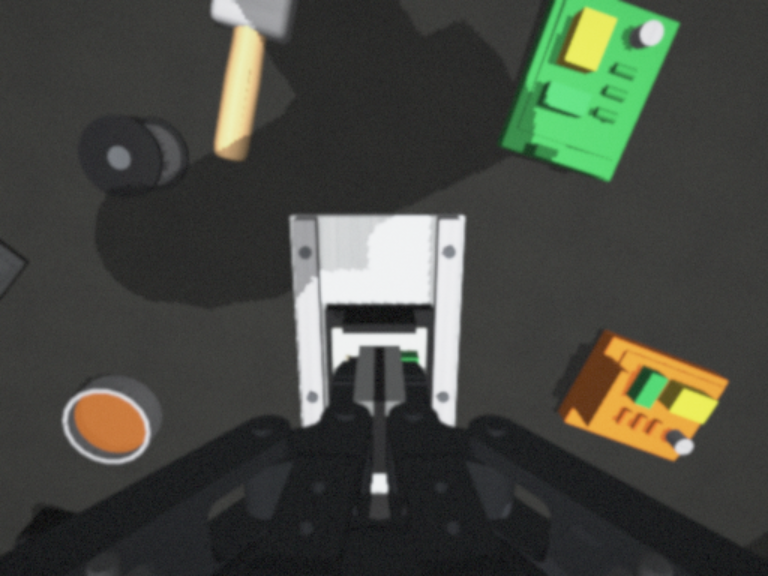

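```bash
python3 - <<'E'
from h import *
s=read_state()
T=R.from_quat(s['ee_rot']).as_matrix()
o=np.array([554.7,217.1,0])
e=np.array([.964,.266,0]);n=np.array([-.266,.964,0])
for nm,u,v,z in [('nearend',377.5,215,22),('scr1',377,252,22),('scr2',378,397,22),('carr near edge',379,304,22),('tab top near',379.5,308,46),('tab top far',379,331,46),('green L',500,148,16)]:
    p=onz('wrist',u/1.5,v/1.5,z,s);print(nm,p.round(1),'tool',(T.T@(p-s['position'])).round(1),'jig',((p-o)@e).round(1),((p-o)@n).round(1))
E
```

```text
nearend [435.1 183.3  22. ] tool [ 29.4  -0.9 155.7] jig -124.3 -0.8
scr1 [456.9 189.   22. ] tool [  6.7  -1.3 155.7] jig -101.7 -1.1
scr2 [553.1 216.2  22. ] tool [-93.2  -0.7 155.5] jig -1.8 -0.4
carr near edge [489.  199.2  22. ] tool [-2.690e+01 -1.000e-01  1.556e+02] jig -68.1 0.2
tab top near [482.9 197.8  46. ] tool [-20.5   0.3 131.6] jig -74.4 0.5
tab top far [496.8 201.4  46. ] tool [-34.9  -0.  131.6] jig -60.0 0.2
green L [379.2 241.9  16. ] tool [ 67.5  70.5 161.8] jig -162.6 70.6
```

Carrier's near edge is about 16 mm ahead of the fingers and the channel is centred within 1 mm. I back off 5 mm and descend behind the tab.

Call:
jog_arm([
  [0.003, 0, 0.02, 0],
  [0.005, 0, 0.045, 0],
  [0.005, -0.001, 0.07, 0],
  [0.005, -0.001, 0.095, 0],
  [0.005, -0.001, 0.115, 0],
  [0.005, -0.001, 0.13, 0],
  [0.005, -0.001, 0.14, 0],
  [0.005, -0.001, 0.144, 0],
  [0.005, -0.001, 0.144, 0],
])

```text
clock: 2.58
position: [458.8, 189.8, 33.7]
ee_rot: [-0.135, 0.991, 0.0, -0.001]
contact_force: [-0.0, 0.1, 0.1]
gripper_width: 0.1
```

```bash
python3 - <<'E'
from h import *
s=read_state();print(s['clock'],s['position'],s['contact_force'])
im=get_image('wrist')[:,:,::-1];cv2.imwrite('pics/w2.png',im)
im=get_image('side')[:,:,::-1];cv2.imwrite('pics/s2.png',cv2.resize(im[150:260,170:330],None,fx=4,fy=4))
E
```

```text
2.575 [458.80118978 189.76494597  33.74723437] [-0.01956382  0.14264832  0.13856917]
```

View pics/w2.png

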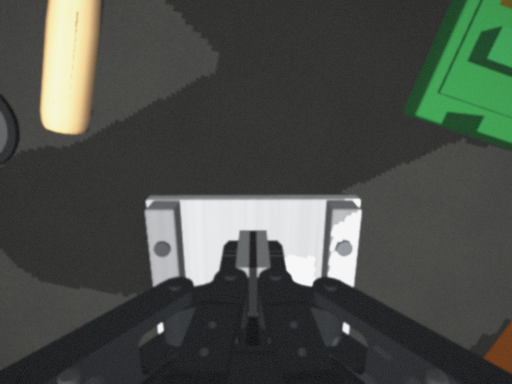

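View pics/s2.png

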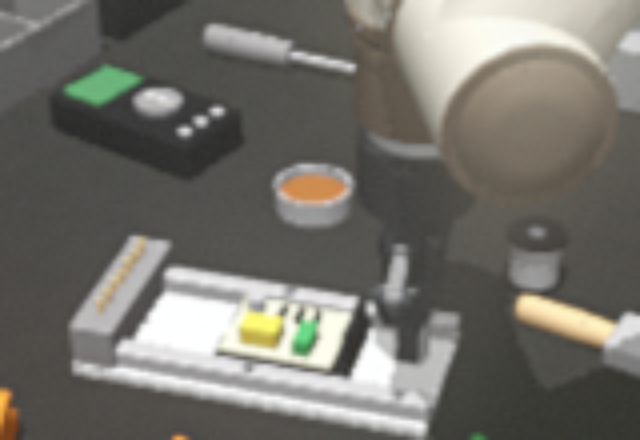

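The fingers stand in the channel behind the tab with no contact. Pushing now.

Call:
jog_arm([
  [-0.006, 0, 0, 0],
  [-0.013, 0, 0, 0],
  [-0.02, 0, 0, 0],
  [-0.027, 0, 0, 0],
  [-0.034, 0, 0, 0],
  [-0.041, 0, 0, 0],
  [-0.048, 0, 0, 0],
  [-0.055, 0, 0, 0],
  [-0.062, 0, 0, 0],
  [-0.068, 0, 0, 0],
])

```text
clock: 3.92
position: [525.0, 208.3, 34.1]
ee_rot: [-0.135, 0.991, 0.0, -0.0]
contact_force: [-1.5, -0.1, -0.8]
gripper_width: -0.2
```

```bash
python3 - <<'E'
from h import *
s=read_state();print(s['clock'],s['position'],s['contact_force'])
im=get_image('scene')[:,:,::-1];cv2.imwrite('pics/s3.png',cv2.resize(im[110:220,240:370],None,fx=5,fy=5))
E
```

```text
3.925 [524.97618768 208.31225391  34.05365014] [-1.52909243 -0.11224624 -0.76749103]
```

View pics/s3.png

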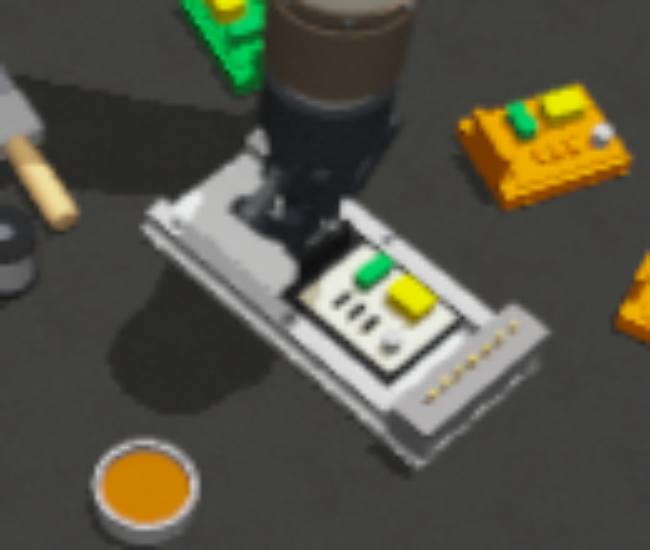

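Carrier is sliding, about 20 mm short of the stop.

Call:
jog_arm([
  [-0.005, 0, 0, 0],
  [-0.01, 0, 0, 0],
  [-0.013, 0, 0, 0],
  [-0.015, 0, 0, 0],
  [-0.0165, 0, 0, 0],
])

```text
clock: 4.6
position: [541.6, 213.0, 34.2]
ee_rot: [-0.135, 0.991, 0.0, 0.0]
contact_force: [-3.1, -1.2, 1.7]
gripper_width: 0.0
```

Call:
jog_arm([
  [-0.001, 0, 0, 0],
  [-0.002, 0, 0, 0],
])

```text
clock: 4.85
position: [542.6, 213.2, 34.2]
ee_rot: [-0.135, 0.991, 0.0, -0.001]
contact_force: [-6.4, -0.5, 5.5]
gripper_width: -0.1
```

Call:
jog_arm([
  [-0.001, 0, 0, 0],
  [-0.002, 0, 0, 0],
])

```text
clock: 5.1
position: [542.7, 213.1, 34.2]
ee_rot: [-0.135, 0.991, -0.001, -0.003]
contact_force: [-9.3, 0.7, 6.8]
gripper_width: 0.0
```

Call:
jog_arm([
  [-0.002, 0, 0, 0],
  [-0.004, 0, 0, 0],
  [-0.005, 0, 0, 0],
  [-0.005, 0, 0, 0],
])

```text
clock: 5.6
position: [542.7, 212.9, 34.0]
ee_rot: [-0.134, 0.991, -0.002, -0.008]
contact_force: [-16.0, 0.8, 9.6]
gripper_width: -0.0
```

```bash
python3 - <<'E'
from h import *
s=read_state();print(s['clock'],s['position'],s['contact_force'])
im=get_image('scene')[:,:,::-1];cv2.imwrite('pics/s4.png',cv2.resize(im[110:220,240:370],None,fx=5,fy=5))
im=get_image('side')[:,:,::-1];cv2.imwrite('pics/s4b.png',cv2.resize(im[180:260,180:300],None,fx=5,fy=5))
E
```

```text
5.6 [542.71727106 212.89270741  34.00129729] [-16.00359147   0.79121679   9.62948242]
```

View pics/s4.png

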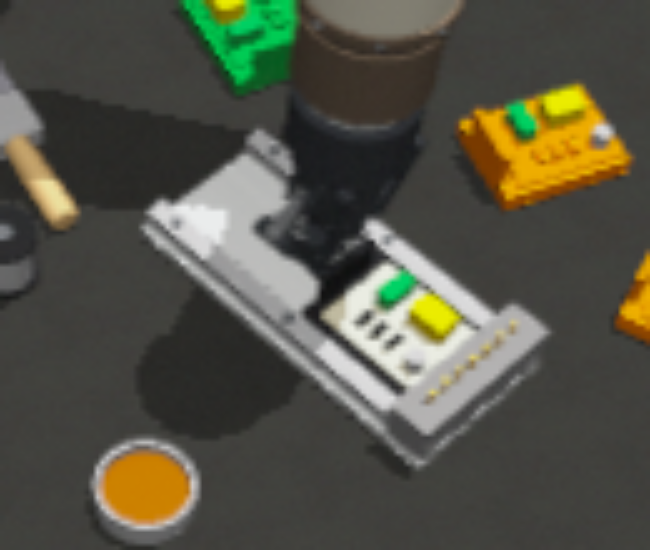

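View pics/s4b.png

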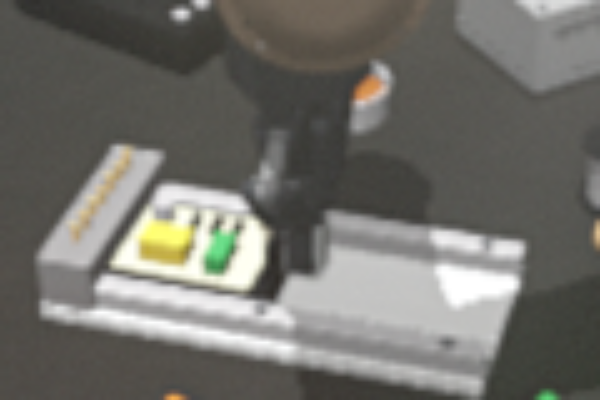

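The board's front edge is at the stop in both views, and the pose holds still while force rises to 16 N, so the carrier is home. I retract straight back, then go up.

Call:
jog_arm([
  [0.005, 0, 0, 0],
  [0.013, 0, 0, 0],
  [0.02, 0, 0, 0],
  [0.02, 0, -0.02, 0],
  [0.02, 0, -0.05, 0],
  [0.02, 0, -0.085, 0],
  [0.02, 0, -0.12, 0],
  [0.02, 0, -0.145, 0],
  [0.02, 0, -0.155, 0],
  [0.02, 0, -0.155, 0],
])

```text
clock: 6.95
position: [525.9, 208.6, 189.3]
ee_rot: [-0.134, 0.991, -0.002, -0.008]
contact_force: [0.6, -0.8, -0.6]
gripper_width: 0.2
```

```bash
python3 - <<'E'
from h import *
s=read_state();print(s['clock'],s['position'],s['contact_force'])
T=R.from_quat(s['ee_rot']).as_matrix();print(T.round(3))
# aim: box centre ~ (542,-101); hover TCP so camera sees; box y at 62.3 deg
d=np.array([542,-101,190])-s['position'];print('tool delta',T.T@d, 'tooly ang',np.degrees(np.arctan2(T[1,1],T[0,1])))
E
```

```text
6.95 [525.87293989 208.56613074 189.34307365] [ 0.62341162 -0.77994106 -0.60915539]
[[-0.964 -0.266 -0.015]
 [-0.266  0.964 -0.006]
 [ 0.016 -0.002 -1.   ]]
tool delta [  66.84482378 -302.69234581    0.9034613 ] tooly ang 105.43625521752291
```

Call:
jog_arm([
  [0.001, -0.02, 0, 3],
  [0.002, -0.06, 0, 9],
  [0.003, -0.105, 0, 15],
  [0.004, -0.155, 0, 21],
  [0.005, -0.205, 0, 27],
  [0.006, -0.255, 0, 33],
  [0.007, -0.3, 0, 38],
  [0.008, -0.335, 0, 42],
  [0.008, -0.357, 0, 43],
  [0.008, -0.357, 0, 43],
])

```text
clock: 8.2
position: [612.8, -139.3, 188.8]
ee_rot: [0.239, 0.971, -0.005, -0.008]
contact_force: [-0.3, 0.7, 0.6]
gripper_width: 0.2
```

```bash
python3 - <<'E'
from h import *
s=read_state();print(s['clock'],s['position'],s['ee_rot'].tolist(),s['contact_force'],s['joints'])
np.savez('w5.npz',position=s['position'],ee_rot=s['ee_rot'])
im=get_image('wrist')[:,:,::-1];cv2.imwrite('pics/w5.png',cv2.resize(im,None,fx=1.5,fy=1.5))
E
```

```text
8.2 [ 612.77256864 -139.27385341  188.77901213] [0.23938759833003997, 0.9708821518318688, -0.004820063148537742, -0.007628368851837833] [-0.32867019  0.69196685  0.61682328] [ 0.03597827  0.44228708 -0.05850483  0.00574626 -1.08732673 -2.09298003]
```

View pics/w5.png

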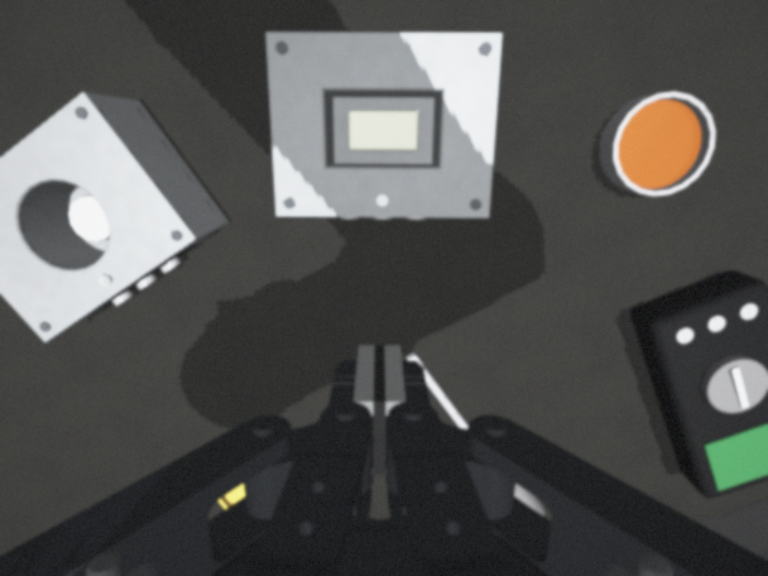

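```bash
python3 - <<'E'
from h import *
f=np.load('w5.npz');s=dict(position=f['position'],ee_rot=f['ee_rot'])
T=R.from_quat(s['ee_rot']).as_matrix()
for nm,z,P in [('box',60,[(265,32),(503,32),(490,218),(276,217)]),('well',60,[(323,89),(442,90),(439,168),(327,168)]),('key',34,[(349,110),(419,111),(417,151),(349,150)])]:
    a=np.array([onz('wrist',u/1.5,v/1.5,z,s) for u,v in P]);m=a.mean(0);d=a[0]-a[1]
    print(nm,m.round(1),'tool',(T.T@(m-s['position'])).round(1),'ang',np.degrees(np.arctan2(d[1],d[0])).round(1),'tooly',np.degrees(np.arctan2(T[1,1],T[0,1])).round(1),np.linalg.norm(a[0]-a[1]).round(1),np.linalg.norm(a[1]-a[2]).round(1))
print(T.round(3))
# tip position relative, in image
H=calibration('wrist')['hand_eye'];c=calibration('wrist')
p=np.linalg.inv(H)@[0,0,17,1];print((c['cx']+c['fx']*p[0]/-p[2])*1.5,(c['cy']-c['fy']*p[1]/-p[2])*1.5)
E
```

```text
box [ 543.  -102.2   60. ] tool [ 77.4   2.  129.7] ang -117.9 tooly 62.3 115.3 90.2
well [ 542.8 -102.4   60. ] tool [ 77.4   1.8 129.7] ang -118.2 tooly 62.3 59.5 38.0
key [ 543.1 -102.2   34. ] tool [ 77.    2.4 155.7] ang -118.5 tooly 62.3 39.1 21.5
[[-0.885  0.465 -0.017]
 [ 0.465  0.885 -0.006]
 [ 0.013 -0.013 -1.   ]]
378.9144625050237 371.6225359846963
```

The start box with the oblong well is at (380,128), aligned with the jaws to under 1°. The key lies 77 mm and 2 mm away along the tool's x and y. I move over it to about 15 mm above the box.

Call:
jog_arm([
  [0.015, 0.001, 0.01, 0],
  [0.033, 0.001, 0.025, 0],
  [0.05, 0.002, 0.045, 0],
  [0.066, 0.002, 0.065, 0],
  [0.075, 0.002, 0.085, 0],
  [0.077, 0.002, 0.097, 0],
  [0.077, 0.002, 0.097, 0],
  [0.077, 0.002, 0.097, 0],
])

```text
clock: 9.25
position: [544.8, -101.1, 93.7]
ee_rot: [0.238, 0.971, -0.005, -0.007]
contact_force: [0.0, -0.0, 0.5]
gripper_width: -0.0
```

```bash
python3 - <<'E'
from h import *
s=read_state();print(s['clock'],s['position'],s['ee_rot'],s['contact_force'])
T=R.from_quat(s['ee_rot']).as_matrix();print('key in tool',T.T@(np.array([543,-102.3,34])-s['position']))
im=get_image('wrist')[:,:,::-1];cv2.imwrite('pics/w6.png',cv2.resize(im,None,fx=1.5,fy=1.5))
im=get_image('side')[:,:,::-1];cv2.imwrite('pics/s6.png',cv2.resize(im[100:220,230:390],None,fx=4,fy=4))
E
```

```text
9.25 [ 544.76339594 -101.12571978   93.66908347] [ 0.23840579  0.97113176 -0.00456395 -0.0067052 ] [ 0.01510344 -0.01008158  0.51565608]
key in tool [ 0.37172764 -1.13747301 59.69468984]
```

View pics/w6.png

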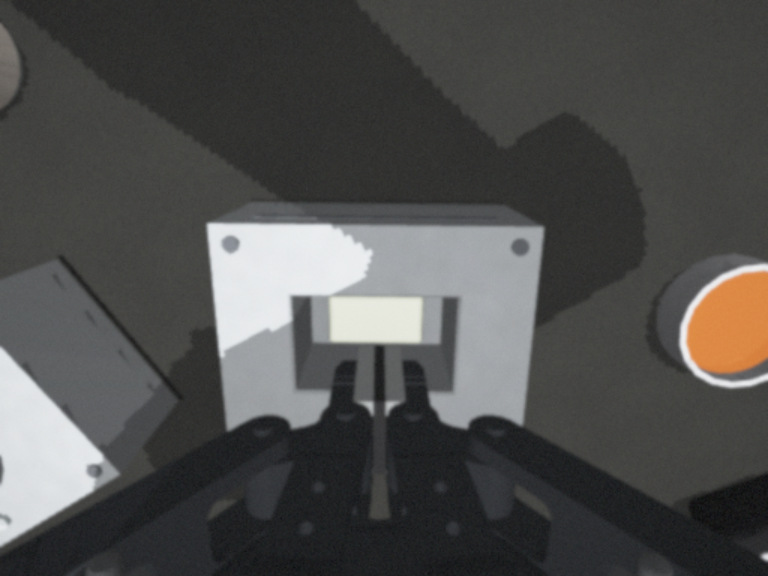

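View pics/s6.png

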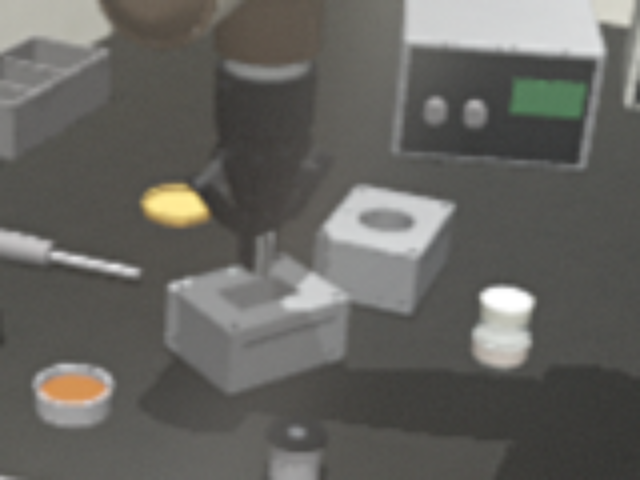

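Fingertips are in line with the key (376 vs 379 px, so 1 mm to correct). I descend into the well.

Call:
jog_arm([
  [0, -0.001, 0.008, 0],
  [0, -0.001, 0.017, 0],
  [0, -0.001, 0.025, 0],
  [0, -0.001, 0.032, 0],
  [0, -0.001, 0.037, 0],
  [0, -0.001, 0.037, 0],
])

```text
clock: 10.1
position: [543.4, -102.4, 56.3]
ee_rot: [0.239, 0.971, -0.005, -0.007]
contact_force: [-0.5, 0.9, -0.5]
gripper_width: 0.1
```

Call:
jog_arm([
  [0, 0, 0.002, 0],
  [0, 0, 0.004, 0],
  [0, 0, 0.004, 0],
])

```text
clock: 10.48
position: [543.2, -102.4, 52.2]
ee_rot: [0.239, 0.971, -0.005, -0.007]
contact_force: [0.6, 0.7, 0.5]
gripper_width: -0.1
```

Call:
jog_arm([
  [0, 0, 0.002, 0],
  [0, 0, 0.004, 0],
  [0, 0, 0.004, 0],
])

```text
clock: 10.85
position: [543.5, -102.4, 48.5]
ee_rot: [0.239, 0.971, -0.005, -0.007]
contact_force: [-0.6, 0.8, 2.5]
gripper_width: 0.1
```

Call:
jog_arm([
  [0, 0, 0.002, 0],
  [0, 0, 0.003, 0],
  [0, 0, 0.003, 0],
])

```text
clock: 11.22
position: [543.6, -102.4, 45.6]
ee_rot: [0.238, 0.971, -0.005, -0.007]
contact_force: [-0.2, 0.2, 4.8]
gripper_width: 0.3
```

Call:
jog_arm([
  [0, 0, 0.002, 0],
  [0, 0, 0.004, 0],
  [0, 0, 0.006, 0],
  [0, 0, 0.006, 0],
  [0, 0, 0.006, 0],
])

```text
clock: 11.85
position: [543.7, -102.4, 44.6]
ee_rot: [0.238, 0.971, -0.005, -0.006]
contact_force: [-10.1, 4.4, 34.4]
gripper_width: 0.0
```

Bottomed: 34 N and the TCP has stopped at 44.6 (6 mm of travel). I hold for over a second with a gentler press.

Call:
jog_arm([
  [0, 0, 0.003, 0],
  [0, 0, 0.003, 0],
  [0, 0, 0.003, 0],
  [0, 0, 0.003, 0],
  [0, 0, 0.003, 0],
  [0, 0, 0.003, 0],
  [0, 0, 0.003, 0],
  [0, 0, 0.003, 0],
  [0, 0, 0.003, 0],
  [0, 0, 0.003, 0],
])

```text
clock: 13.1
position: [543.7, -102.4, 44.8]
ee_rot: [0.237, 0.971, -0.005, -0.006]
contact_force: [-6.2, 4.1, 23.7]
gripper_width: -0.2
```

Call:
jog_arm([
  [0, 0, 0.003, 0],
  [0, 0, 0.003, 0],
  [0, 0, 0.003, 0],
  [0, 0, 0.003, 0],
])

```text
clock: 13.6
position: [543.6, -102.4, 44.8]
ee_rot: [0.236, 0.972, -0.006, -0.006]
contact_force: [-6.5, 2.7, 22.1]
gripper_width: 0.1
```

Call:
jog_arm([
  [0, 0, -0.003, 0],
  [0, 0, -0.01, 0],
  [0, 0, -0.02, 0],
  [0, 0, -0.035, 0],
  [0, 0, -0.055, 0],
  [0, 0, -0.08, 0],
  [0, 0, -0.11, 0],
  [0, 0, -0.135, 0],
  [0, 0, -0.145, 0],
  [0, 0, -0.145, 0],
])

```text
clock: 14.85
position: [545.6, -101.1, 190.2]
ee_rot: [0.237, 0.972, -0.005, -0.005]
contact_force: [0.4, -0.5, -1.0]
gripper_width: 0.1
```

Call:
jog_arm([
  [-0.02, 0, 0, 0],
  [-0.045, 0, 0, 0],
  [-0.065, 0, 0, 0],
  [-0.077, 0, 0, 0],
  [-0.077, 0, 0, 0],
])

```text
clock: 15.48
position: [613.8, -136.7, 188.3]
ee_rot: [0.237, 0.972, -0.005, -0.006]
contact_force: [0.1, 0.6, 0.5]
gripper_width: -0.3
```

```bash
python3 - <<'E'
from h import *
s=read_state();print(s['clock'],s['position'],s['contact_force'])
im=get_image('wrist')[:,:,::-1];cv2.imwrite('pics/w7.png',cv2.resize(im,None,fx=1.5,fy=1.5))
im=get_image('scene')[:,:,::-1];cv2.imwrite('pics/s7.png',cv2.resize(im[110:260,110:380],None,fx=2.9,fy=2.9))
im=get_image('side')[:,:,::-1];cv2.imwrite('pics/s7b.png',cv2.resize(im[130:290,130:390],None,fx=3,fy=3))
E
```

```text
15.475 [ 613.80825133 -136.69303001  188.28459055] [0.05584707 0.64751069 0.45029586]
```

View pics/w7.png

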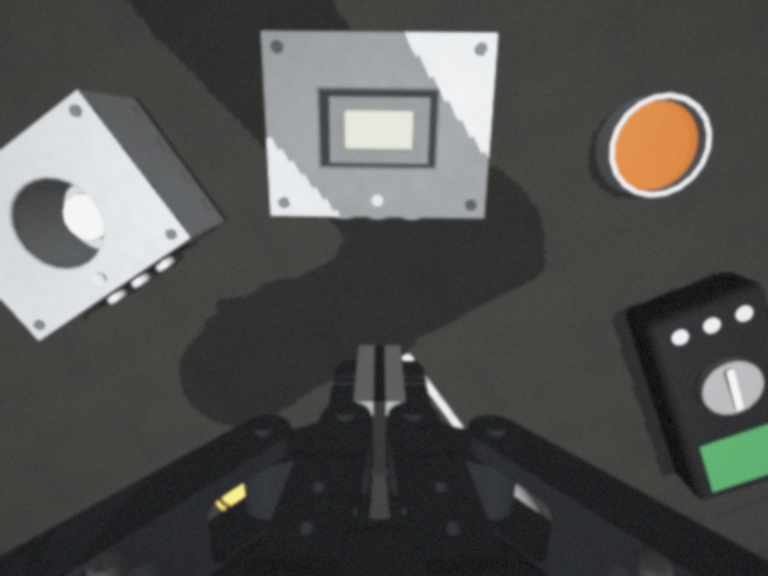

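View pics/s7.png

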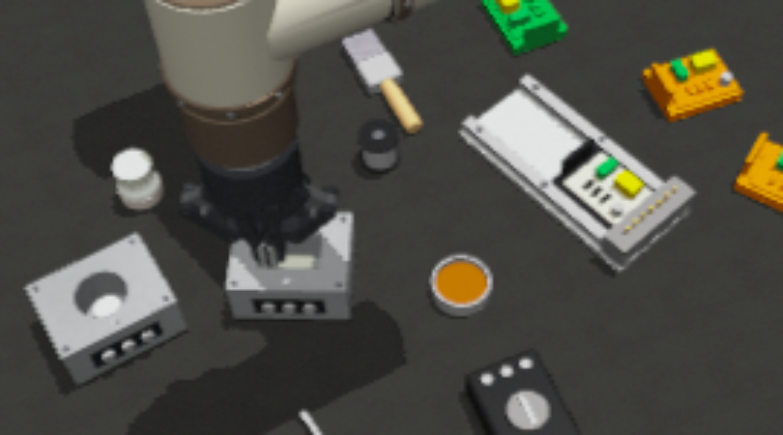

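View pics/s7b.png

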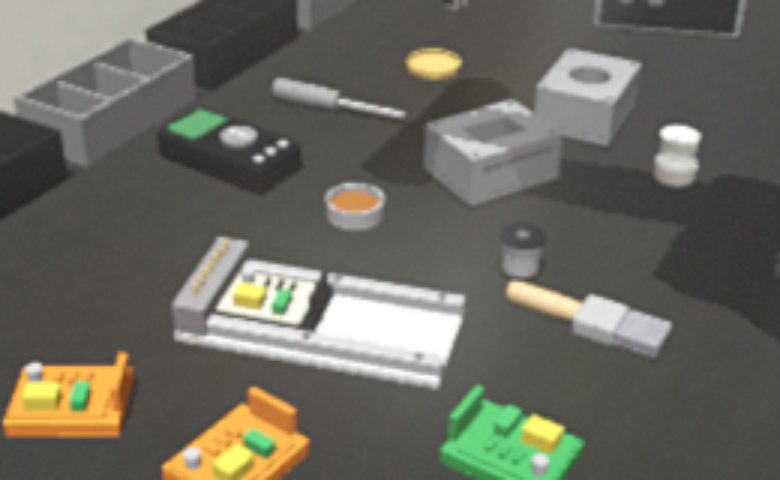

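The key looks the same size as before the press (69 by 39 px at (379,130)), so it is up again. The carrier's near edge lies level with the jig's mid screws and its front is at the stop. The bystanders stand where they were.

```bash
python3 -c "
from bench import *
print(job_done())"
```

```text
the job is handed in; nothing more can be done
None
```

The job is handed in, after about 15.6 s of the 48 s allowed.

- **Carrier:** I pushed the black carrier about 66 mm along the channel with the shut gripper, until it stopped moving while the force rose to about 16 N. After I backed off, the scene and side pictures showed its front edge still at the stop block and its near edge level with the jig's middle screws.
- **Start key:** I pressed the key in the oblong well down about 6 mm to its hard stop, with up to 34 N. I held it there about 2 s and let it go. The last wrist picture shows it back up, the same size as before the press.
- **Everything else:** I never went near the round-well key, and the other things look unmoved. The arm ended clear of everything, with the wrist force near zero.

No check failed. During the final push the wrist also showed about 10 N upward and the tool tilted by about 1°; neither upset the push or the press.

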